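Press the push caps home on the upturned model stand

TASK

The model stand lies upside down; each of its four rubber feet is held by a toothed steel push cap on a plain shaft, but some caps have only been started and still stand proud. Press every cap that stands proud straight down its shaft until it is fully home, tight against its rubber foot. Leave the pliers, the wax, the jar and all else lying about where they are.

Things in the scene. Friction and masses are not known exactly. Their poses are not given: they have to be found in the camera images.
- stand: white metal plate of a model stand, lying upside down on the worktop and not moving: 150 (its x) x 180 (its y) x 14 mm thick; origin at the centre of its underside, on the worktop. Four round black rubber feet (36 mm across, 14 mm high) stand on its upper face at x = +-50, y = +-60 mm; a plain steel shaft 9 mm across rises 26 mm above each foot.
- cap_1 (a joint): how far cap 1 has been pressed down its shaft, m: 0 = 20 mm of shaft showing between foot and cap, 0.020 = home, its flange tight on the rubber foot; grows downward. It slides only straight down its shaft, takes about 9 N to move, stays where it is left, and stops hard when home.
- cap_1_top (a point): centre of the flat top of steel push cap 1, a closed round barrel 24 mm across and 28 mm high with a toothed flange 31 mm across at its foot; the caps sit upright on the four shafts, any cap on any corner. This point moves with the cap; it is 56 mm above the worktop when the cap is home, up to 76 mm when it has only been started.
- cap_2 (a joint): how far cap 2 has been pressed down its shaft, m: 0 = 20 mm of shaft showing between foot and cap, 0.020 = home, its flange tight on the rubber foot; grows downward. It slides only straight down its shaft, takes about 9 N to move, stays where it is left, and stops hard when home.
- cap_2_top (a point): centre of the flat top of steel push cap 2, a closed round barrel 24 mm across and 28 mm high with a toothed flange 31 mm across at its foot; the caps sit upright on the four shafts, any cap on any corner. This point moves with the cap; it is 56 mm above the worktop when the cap is home, up to 76 mm when it has only been started.
- cap_3 (a joint): how far cap 3 has been pressed down its shaft, m: 0 = 20 mm of shaft showing between foot and cap, 0.020 = home, its flange tight on the rubber foot; grows downward. It slides only straight down its shaft, takes about 9 N to move, stays where it is left, and stops hard when home.
- cap_3_top (a point): centre of the flat top of steel push cap 3, a closed round barrel 24 mm across and 28 mm high with a toothed flange 31 mm across at its foot; the caps sit upright on the four shafts, any cap on any corner. This point moves with the cap; it is 56 mm above the worktop when the cap is home, up to 76 mm when it has only been started.
- cap_4 (a joint): how far cap 4 has been pressed down its shaft, m: 0 = 20 mm of shaft showing between foot and cap, 0.020 = home, its flange tight on the rubber foot; grows downward. It slides only straight down its shaft, takes about 9 N to move, stays where it is left, and stops hard when home.
- cap_4_top (a point): centre of the flat top of steel push cap 4, a closed round barrel 24 mm across and 28 mm high with a toothed flange 31 mm across at its foot; the caps sit upright on the four shafts, any cap on any corner. This point moves with the cap; it is 56 mm above the worktop when the cap is home, up to 76 mm when it has only been started.
- pliers: pliers with red grips, 49 x 130 x 11 mm, lying loose on the plate between the feet; origin at the centre of the underside
- wax_block: two pink slabs of wax, 36 x 70 x 17 mm, loose, beside the left (+y) edge of the plate; origin at the centre of the underside
- jar: small white jar with screw cap, 52 mm across, 42 mm high, loose, beside the right (-y) edge of the plate; origin at the centre of the underside

How it is judged (in metres and radians):
At the end, for the whole second after the job is handed in: All four caps are home on their rubber feet, with less than 2 mm of travel left (value of joint each of cap_1, cap_2, cap_3, cap_4 above 0.018 m); the robot touches nothing.
It fails at once if the pair of pliers is moved more than 25 mm from its place (distance of pliers from where it was at the start of the episode above 0.025 m).
It fails at once if the wax is moved more than 25 mm from its place (distance of wax_block from where it was at the start of the episode above 0.025 m).
It fails at once if the jar is moved more than 25 mm from its place (distance of jar from where it was at the start of the episode above 0.025 m).
It also fails if it takes over 35 s, if anything falls off the work surface, if the arm or the gripper's body presses on something with over 40 N, if the wrist force passes 120 N, or if a joint passes its speed limit or range.

ROBOT

A 6-joint arm with a two-finger parallel gripper is mounted at the origin on a cart in front of the work surface, level with it; the furniture and walls round the work are solid. World frame = base frame: x ahead of the robot, y to its left, z up, the work surface at z = 0. Lengths are in mm, angles in rad, forces in N, time in s.
With the tool pointing down it reaches from about 325 to 925 mm from the base axis. Payload 3.1 kg.
Tool frame: the origin (TCP) lies midway between the tips of the shut fingers; the grasp point (between the pads) lies manip.hold_point_z behind it (manip.hold_point_z is the distance from the TCP to the grasp point, in mm); y points along the fingers, z is the direction in which the jaws open and shut, and the axes are right-handed (so a half turn about y gives the same grasp; the last joint's range is limited). The gripper opens to 85 mm and grips with 20 to 120 N. Pads are 22 mm wide; open, the fingers measure 114 mm over their backs; the gripper's body (76 mm by 85 mm) begins 54 mm behind the grasp point. The pads swing forward as they close: fully open they stand 13 mm farther back than shut.
Start: joints at [1.061, 0.217, 1.613, -0, 1.311, -0.112], TCP at [242.102, 576.217, 231.3] pointing down, gripper open.
Joint ranges: [-2.75, 2.75], [-0.78, 2.1], [0.31, 2.55], [-1.13, 4.27], [0.13, 2.63], [-2.58, 2.58]. Speed limits (rad/s): [2.79, 2.79, 3.14, 3.14, 3.14, 3.14].

INTERFACE

Orientations are given as a 3x3 rotation matrix whose columns are the frame's x, y, z axes.
In Python, from bench import telemetry, vision, manip gives the robot as it stands. The module is installed in compiled form; this text tells all that it offers.
- The arm moves only by the shell command python3 -m crank 'ROWS'. ROWS is JSON, one flat list of numbers, 7 for each row, row after row: the shift along the tool's x, y, z in mm, then the turn, a rotation vector about the tool's x, y, z in degrees, then the gripper command: -1 is fully open, 1 is shut, values between are in proportion. A call has 1 to 8 rows; each row shifts and turns the pose as measured when the row begins, along the tool's axes as they then stand; what a row does not reach is not made up. A row lasts 1/12 s, in which the tool goes at most 41.7 mm and 7.16 degrees, less where a joint would pass 70% of its speed; a pose out of reach is approached as far as the arm can. A call is refused whole if a number of a shift passes 41.7 or a number of a turn 7.16, either way. A call with a gripper value outside its range is refused whole. The fingers move at their own pace and stop on an object; the grip force is fixed at half the most. Time passes only in rows, so rows that do not move let the fingers close. It gives the time, the measured TCP pose, the force and the opening at its end, in the units of the state.
- telemetry.get_obs(): the state, without advancing time (a new reading comes with each control period).
- vision.capture(name): name is "scene" or "top" or "wrist"; returns the picture (384x512x3 uint8, blue, green, red); there is no depth.
- vision.camera_model(name): a dict with "intrinsics" (3x3 intrinsics, pixels), "eye" and "orientation" of the camera in the world; the wrist camera has in their place "mount" (4x4, takes a point from camera to tool coordinates, whose origin is the TCP and whose axes are the tool frame's). Camera axes: x right, y down, z forward; pixel columns grow to the right and rows downward; lengths in mm; the calibration is good to about 2 mm. A picture is of the moment at which its call begins: read the wrist's pose just before it. camera_model takes no time and is no camera call.
- manip.job_done(): hands the job in, once; it reports no verdict.
The state is a dict: "clock": time; "joints": joint angles; "qd": joint speeds; "joint_efforts": joint torques, N m; "eef_pos": TCP position; "orientation": TCP orientation; "ft_force": force on the tool from outside, world axes, zero at the start; "ft_torque": the same for the moment, N m; "width": opening from 0.0 (shut) to 1.0 (fully open).
Only numpy, scipy, OpenCV 4.12 (cv2) and the standard library are available. Lean on these libraries where they do the work, as an engineer would, in place of code of your own. Each camera call takes 0.05 s, during which the arm holds its last target.

## Working session

There is one attempt and no reset: what is moved stays moved. The work goes in short steps, Python scripts to look and compute and a shell command to move; the robot and the scene stay as the last step left them, time stands still between calls to the robot, and variables do not carry over. Pictures are saved under pics/ and viewed, and the job is handed in when it is done.

```bash
mkdir -p pics; python3 - <<'E'
from bench import telemetry, vision, manip
import cv2, numpy as np
o=telemetry.get_obs(); print({k:np.round(v,3).tolist() for k,v in o.items()}, manip.hold_point_z)
for n in("scene","top","wrist"):
    cv2.imwrite(f"pics/{n}0.png",vision.capture(n)); print(n,{k:np.round(v,4).tolist() for k,v in vision.camera_model(n).items()})
E
```

```text
{'clock': 0.0, 'joints': [1.061, 0.218, 1.615, -0.0, 1.311, -0.112], 'qd': [-0.001, -0.0, -0.001, -0.0, -0.001, 0.001], 'joint_efforts': [0.0, -39.684, -30.386, -0.0, 0.01, -0.0], 'eef_pos': [241.712, 575.505, 229.968], 'orientation': [[0.922, -0.001, 0.387], [-0.387, -0.002, 0.922], [-0.0, -1.0, -0.002]], 'ft_force': [-0.148, 0.24, -0.574], 'ft_torque': [0.015, -0.023, 0.036], 'width': 1.001} 18.700000000000003
scene {'intrinsics': [[392.2967, 0.0, 256.4109], [0.0, 392.2967, 189.1535], [0.0, 0.0, 1.0]], 'eye': [124.0993, -460.2141, 454.9444], 'orientation': [[0.8074, -0.2556, 0.5317], [-0.5899, -0.3652, 0.7202], [0.0101, -0.8952, -0.4456]]}
top {'intrinsics': [[373.9938, 0.0, 258.0634], [0.0, 373.9938, 187.3523], [0.0, 0.0, 1.0]], 'eye': [506.3101, 123.6852, 930.146], 'orientation': [[0.0178, -0.9981, 0.0594], [-0.9997, -0.0167, 0.0183], [-0.0172, -0.0597, -0.9981]]}
wrist {'intrinsics': [[280.2878, 0.0, 254.5313], [0.0, 280.2878, 188.251], [0.0, 0.0, 1.0]], 'mount': [[0.0003, 0.9451, 0.3268, -84.1872], [-0.0003, -0.3268, 0.9451, -142.1206], [1.0, -0.0004, 0.0002, -0.0169], [0.0, 0.0, 0.0, 1.0]]}
```

View pics/scene0.png

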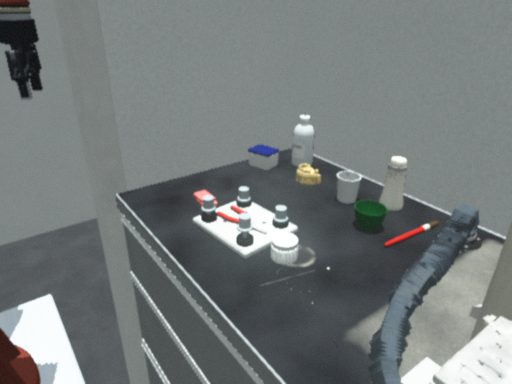

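View pics/top0.png

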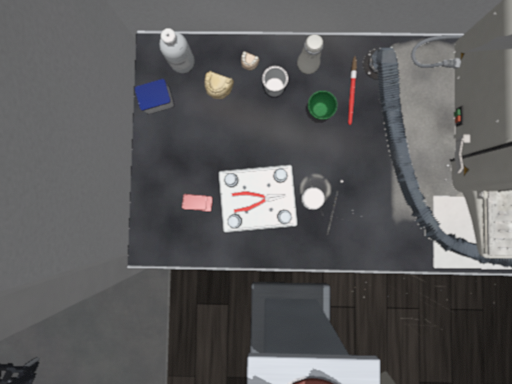

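View pics/wrist0.png

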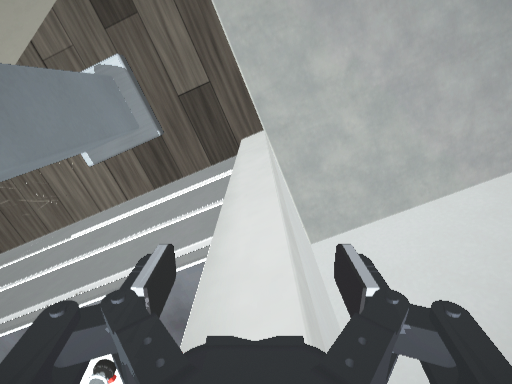

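```bash
cat > h.py <<'E'
import numpy as np, cv2
from bench import vision
def ray(n,u,v):
    m=vision.camera_model(n);K=np.array(m["intrinsics"]);R=np.array(m["orientation"]);return np.array(m["eye"]),R@np.linalg.solve(K,[u,v,1.])
def atz(n,u,v,z):
    e,d=ray(n,u,v); return e+d*(z-e[2])/d[2]
def proj(n,p):
    m=vision.camera_model(n);K=np.array(m["intrinsics"]);R=np.array(m["orientation"]);q=K@(R.T@(np.array(p)-np.array(m["eye"])));return q[:2]/q[2]
E
python3 - <<'E'
from h import *
a=cv2.imread("pics/scene0.png")[165:275,180:330]; cv2.imwrite("pics/s1.png",cv2.resize(a,None,fx=5,fy=5,interpolation=cv2.INTER_CUBIC))
a=cv2.imread("pics/top0.png")[155:240,175:335]; cv2.imwrite("pics/t1.png",cv2.resize(a,None,fx=5,fy=5,interpolation=cv2.INTER_CUBIC))
for p in [(130,267),(137,33),(128,268),(460,268),(250,285),(330,285)]: print(p,atz("top",*p,0).round())
print(proj("top",(0,0,0)),proj("top",(242,576,230)), proj("scene",(242,576,230)))
E
```

```text
(130, 267) [359. 454.   0.]
(137, 33) [954. 459.   0.]
(128, 268) [356. 459.   0.]
(460, 268) [ 373. -355.    0.]
(250, 285) [321. 156.   0.]
(330, 285) [325. -39.   0.]
[312.6107004  422.31868872] [ 17.44245287 348.58359457] [32.76695747 99.74867661]
```

View pics/s1.png

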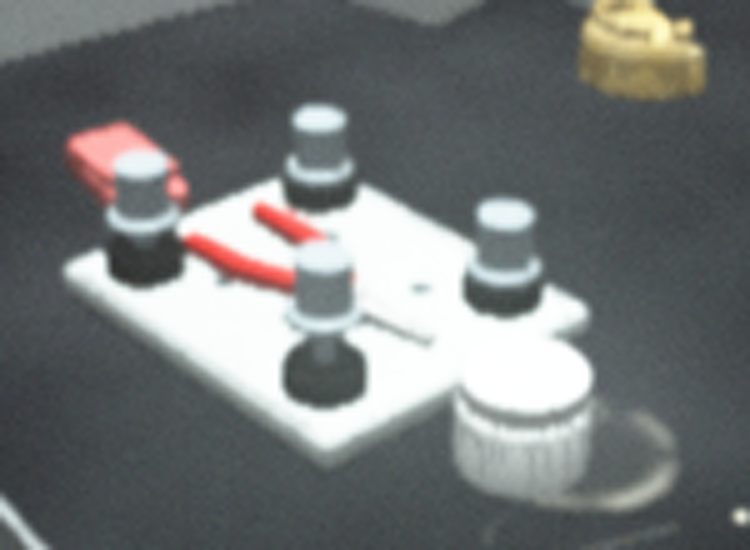

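View pics/t1.png

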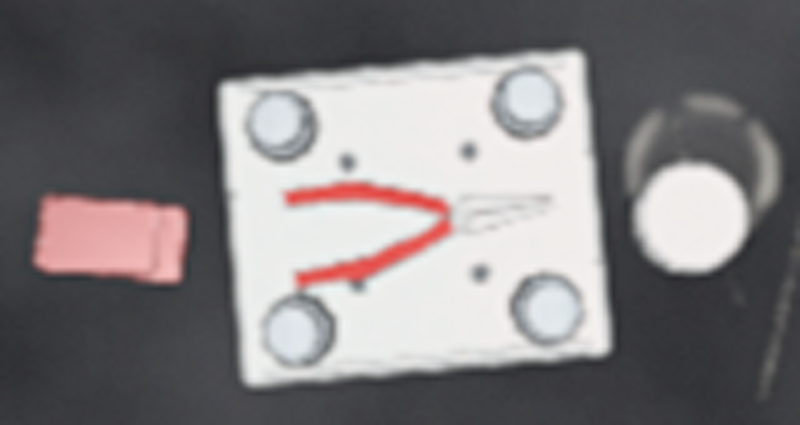

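```bash
python3 - <<'E'
from h import *
T=dict(BL=(279,121),BR=(528,97),FL=(297,328),FR=(547,306)); S=dict(BL=(320,118),BR=(505,214),FL=(140,163),FR=(323,255))
for k in T:
    t=np.array(T[k])/5+[175,155]; s=np.array(S[k])/5+[180,165]
    e1,d1=ray("top",*t);e2,d2=ray("scene",*s)
    A=np.stack([d1,-d2],1);x=np.linalg.lstsq(A,e2-e1,rcond=None)[0]
    p,q=e1+x[0]*d1,e2+x[1]*d2; print(k,((p+q)/2).round(1),np.linalg.norm(p-q).round(1), [atz("top",*t,z)[:2].round(1) for z in(56,76)],'scene v if home/proud:',[(proj("scene",(*atz("top",*t,z)[:2],z))*5-[900,825]).round() for z in(56,66,76)])
c=[(218,83),(582,50),(608,353),(243,385)]
for p in c: print(atz("top",*(np.array(p)/5+[175,155]),14).round(1))
for p in [(40,195),(187,282),(185,210),(690,218),(630,220),(750,220)]: print(atz("top",*(np.array(p)/5+[175,155]),25).round(1))
E
```

```text
BL [577.4 203.4  56.2] 2.3 [array([576.4, 204. ]), array([574.8, 202.2])] scene v if home/proud: [array([315., 118.]), array([315., 100.]), array([314.,  81.])]
BR [590.7  86.6  55. ] 2.5 [array([589.6,  87.4]), array([587.7,  88.2])] scene v if home/proud: [array([499., 212.]), array([497., 191.]), array([496., 170.])]
FL [479.6 192.9  67. ] 1.1 [array([479.7, 193.5]), array([480.4, 191.9])] scene v if home/proud: [array([142., 185.]), array([143., 165.]), array([143., 144.])]
FR [492.9  77.7  72.5] 1.3 [array([492.1,  77.2]), array([492.4,  78.2])] scene v if home/proud: [array([320., 293.]), array([320., 270.]), array([319., 247.])]
[598.1 238.4  14. ]
[617.3  59.4  14. ]
[469.1  44.9  14. ]
[450.3 222.6  14. ]
[540.9 322.4  25. ]
[500.  249.7  25. ]
[534.9 251.6  25. ]
[535.2   7.1  25. ]
[533.7  36.   25. ]
[534.7 -21.8  25. ]
```

```bash
python3 - <<'E'
from h import *
for xy in [(340,535),(320,540),(357,459),(360,480),(300,480)]:
    print(xy,[proj("scene",(*xy,z)).round().tolist() for z in(-400,0,300,600)],[proj("top",(*xy,z)).round().tolist() for z in(-700,0,300,600)])
a=cv2.imread("pics/top0.png")[200:384,0:180]; cv2.imwrite("pics/t2.png",cv2.convertScaleAbs(cv2.resize(a,None,fx=3.2,fy=3.2),alpha=2))
a=cv2.imread("pics/scene0.png")[0:384,0:180]; cv2.imwrite("pics/s2.png",cv2.convertScaleAbs(cv2.resize(a,None,fx=1.55,fy=1.55),alpha=1.2))
E
```

```text
(340, 535) [[120.0, 301.0], [98.0, 185.0], [76.0, 67.0], [46.0, -91.0]] [[169.0, 246.0], [97.0, 274.0], [17.0, 305.0], [-209.0, 392.0]]
(320, 540) [[113.0, 303.0], [90.0, 186.0], [66.0, 68.0], [34.0, -92.0]] [[168.0, 251.0], [95.0, 282.0], [14.0, 317.0], [-217.0, 415.0]]
(357, 459) [[134.0, 314.0], [114.0, 194.0], [93.0, 71.0], [65.0, -96.0]] [[187.0, 243.0], [128.0, 268.0], [63.0, 295.0], [-122.0, 374.0]]
(360, 480) [[133.0, 309.0], [113.0, 191.0], [92.0, 70.0], [64.0, -94.0]] [[182.0, 242.0], [120.0, 266.0], [50.0, 293.0], [-145.0, 370.0]]
(300, 480) [[113.0, 318.0], [88.0, 197.0], [63.0, 73.0], [28.0, -99.0]] [[182.0, 256.0], [119.0, 291.0], [49.0, 330.0], [-151.0, 441.0]]
```

View pics/t2.png

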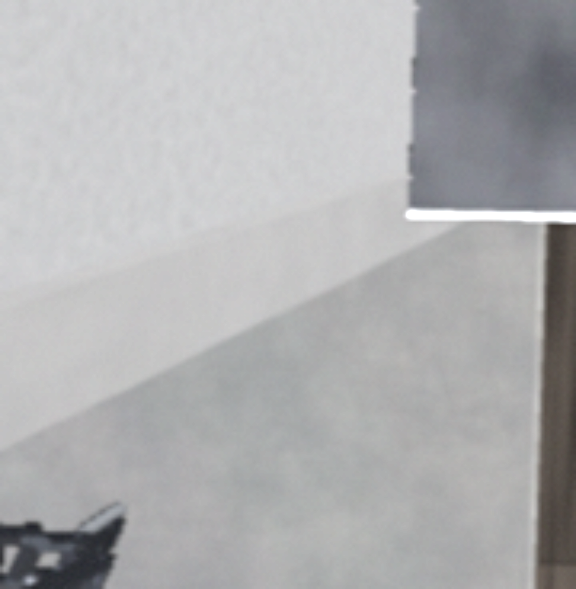

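View pics/s2.png

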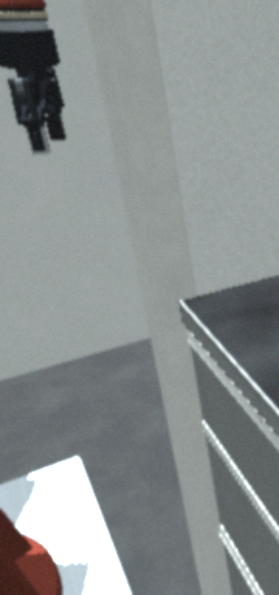

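```bash
python3 -m crank '[10,0,-26,0,0,0,1, 12,0,-30,0,0,0,1, 12,0,-30,0,0,0,1, 12,0,-30,0,0,0,1, 12,0,-30,0,0,0,1, 12,0,-30,0,0,0,1]'
```

```text
clock: 0.65
eef_pos: [237.0, 383.4, 226.2]
orientation: [[0.924, -0.003, 0.382], [-0.382, -0.003, 0.924], [-0.002, -1.0, -0.004]]
ft_force: [0.3, -0.6, 0.5]
width: 0.142
```

```bash
python3 -m crank '[30,0,-12,0,0,0,1, 30,3,-12,0,0,0,1, 30,3,-12,0,0,0,1, 30,3,-12,0,0,0,1, 30,3,-12,0,0,0,1, 30,3,-12,0,0,0,1, 30,3,-12,0,0,0,1, 20,3,-5,0,0,0,1]'
python3 - <<'E'
from bench import *
from bench import telemetry,vision
import cv2
o=telemetry.get_obs();print(o['eef_pos'],o['orientation'],o['width'])
cv2.imwrite("pics/w1.png",cv2.resize(vision.capture("wrist"),None,fx=1.5,fy=1.5))
cv2.imwrite("pics/sc1.png",cv2.resize(vision.capture("scene")[100:290,150:370],None,fx=3,fy=3))
E
```

```text
clock: 1.32
eef_pos: [415.8, 200.7, 202.5]
orientation: [[0.926, -0.004, 0.377], [-0.377, -0.004, 0.926], [-0.002, -1.0, -0.006]]
ft_force: [-0.2, 0.2, 0.5]
width: 0.005
[415.82440061 200.68803049 202.54024863] [[ 0.92625683 -0.00437404  0.37686755]
 [-0.37688529 -0.00438471  0.92624956]
 [-0.002399   -0.99998082 -0.00570988]] 0.00470855099763409
```

View pics/w1.png

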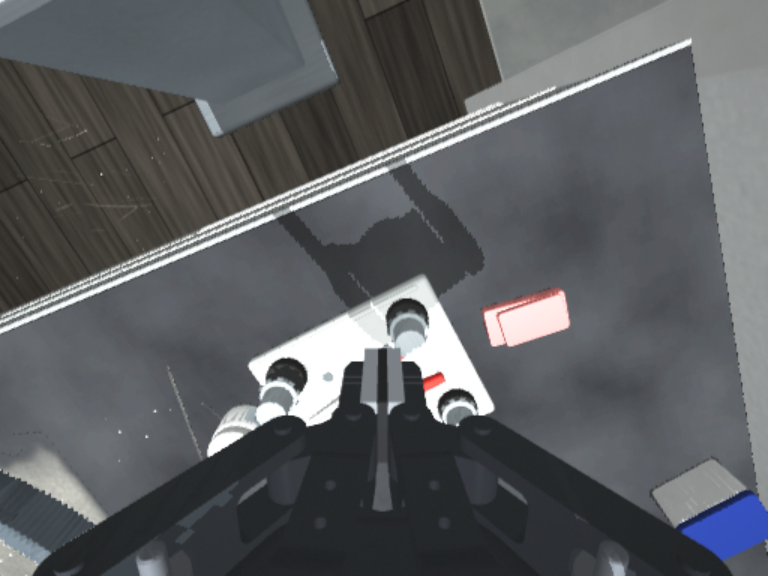

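View pics/sc1.png

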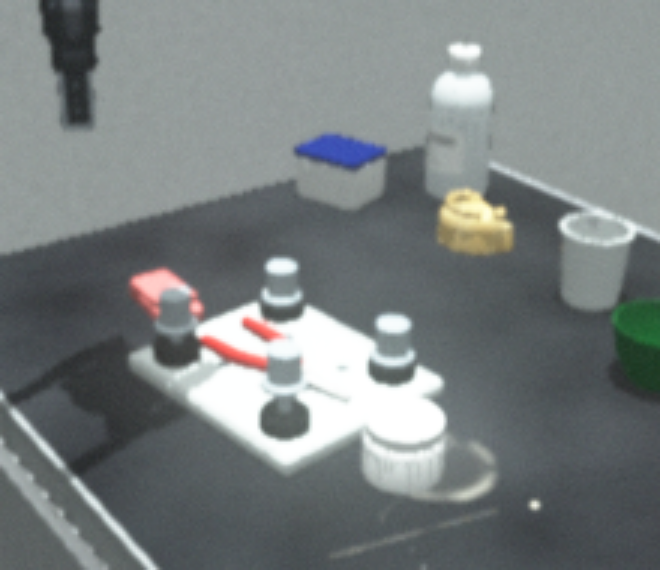

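```bash
python3 -m crank '[30,0,8,0,0,0,1, 30,20,8,0,0,0,1, 0,30,0,0,0,0,1, 0,20,0,0,0,0,1, 0,0,0,0,0,0,1]'
```

```text
clock: 1.83
eef_pos: [478.5, 194.1, 130.4]
orientation: [[0.925, -0.004, 0.381], [-0.381, -0.001, 0.925], [-0.004, -1.0, -0.003]]
ft_force: [-1.1, -0.7, -1.2]
width: -0.002
```

```bash
python3 -m crank '[2,20,-1,0,0,0,1, 0,20,0,0,0,0,1, 0,0,0,0,0,0,1]'
python3 - <<'E'
from bench import telemetry,vision
import cv2
cv2.imwrite("pics/w2.png",cv2.resize(vision.capture("wrist")[180:384,150:400],None,fx=3,fy=3)[:600])
cv2.imwrite("pics/sc2.png",cv2.resize(vision.capture("scene")[130:280,180:330],None,fx=4,fy=4))
print(telemetry.get_obs()['eef_pos'])
E
```

```text
clock: 2.08
eef_pos: [478.4, 194.6, 90.8]
orientation: [[0.926, -0.006, 0.379], [-0.379, -0.0, 0.926], [-0.005, -1.0, -0.002]]
ft_force: [-1.0, -0.3, 0.1]
width: -0.0
[480.95283168 195.23976983  93.89590846]
```

View pics/w2.png

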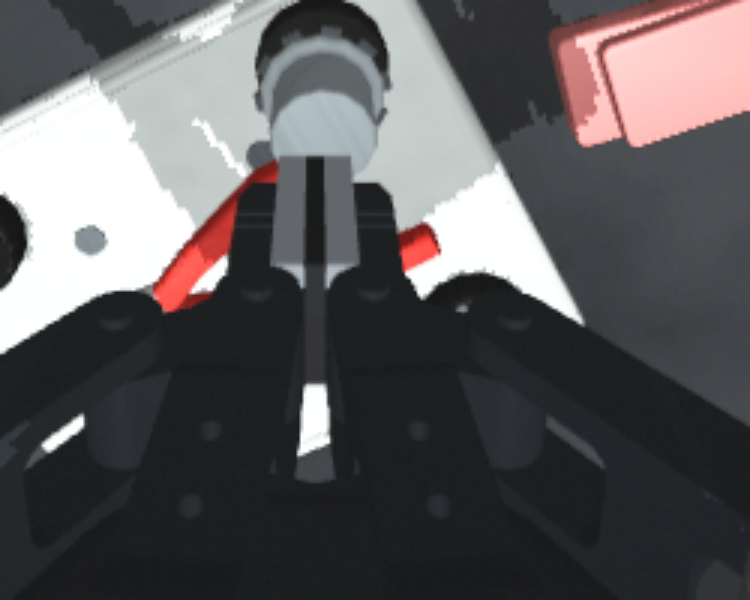

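View pics/sc2.png

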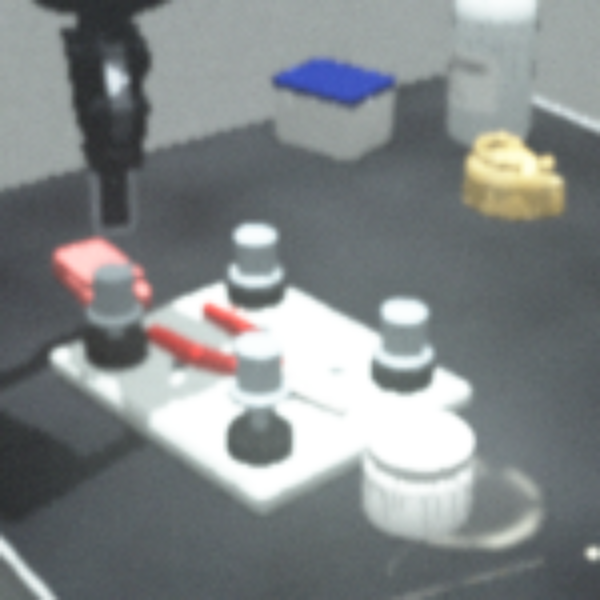

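```bash
python3 - <<'E'
from h import *
m=vision.camera_model("wrist");K=np.array(m["intrinsics"]);M=np.array(m["mount"])
d=M[:3,:3]@np.linalg.solve(K,[257.7,222.7,1]);e=M[:3,3]
for y in (20,24,28): print(y,e+d*(y-e[1])/d[1])
q=np.linalg.inv(M)@[0,0,0,1];q=K@q[:3];print("tcp px",q[:2]/q[2])
E
```

```text
20 [-4.83104024 20.          2.03049205]
24 [-2.87308726 24.          2.08107474]
28 [-0.91513428 28.          2.13165742]
tcp px [254.53627784 245.61712833]
```

```bash
python3 -m crank '[-1,15,1,0,0,0,1, 0,6,0,0,0,0,1, 0,5,0,0,0,0,1, 0,5,0,0,0,0,1]'; python3 -m crank '[0,5,0,0,0,0,1, 0,4,0,0,0,0,1]';
```

```text
clock: 2.52
eef_pos: [485.9, 199.7, 70.9]
orientation: [[0.926, 0.014, 0.376], [-0.376, 0.005, 0.926], [0.011, -1.0, 0.01]]
ft_force: [-0.7, -0.2, 0.4]
width: 0.002
clock: 2.68
eef_pos: [487.0, 200.1, 64.2]
orientation: [[0.927, 0.015, 0.376], [-0.376, 0.005, 0.927], [0.012, -1.0, 0.01]]
ft_force: [-5.4, -1.4, 10.4]
width: -0.002
```

```bash
python3 - <<'E'
from bench import telemetry,vision
import cv2
w=vision.capture("wrist")
cv2.imwrite("pics/w3.png",cv2.resize(w[200:300,190:330],None,fx=5,fy=5))
cv2.imwrite("pics/sc3.png",cv2.resize(vision.capture("scene")[150:230,180:290],None,fx=6,fy=6))
cv2.imwrite("pics/t3.png",cv2.resize(vision.capture("top")[150:260,170:330],None,fx=4,fy=4))
o=telemetry.get_obs();print(o)
E
```

```text
{'clock': 2.8333, 'joints': array([ 2.55816854e-01,  2.11737678e-01,  1.97072583e+00,  1.46577774e-03,
        9.43191567e-01, -9.30186446e-01]), 'qd': array([-0.00085391,  0.00010397,  0.00157937, -0.00024143, -0.00633622,
       -0.00066721]), 'joint_efforts': array([-1.37258274e-01, -3.17626405e+01, -2.43778950e+01,  1.76447287e-02,
       -8.65836069e-01,  9.92389778e-05]), 'eef_pos': array([486.91520949, 200.07943744,  63.77111671]), 'orientation': array([[ 0.92646511,  0.01511853,  0.3760769 ],
       [-0.37618742,  0.00518057,  0.92652911],
       [ 0.01205947, -0.99987229,  0.01048702]]), 'ft_force': array([-3.03599778, -0.84517749,  5.50596407]), 'ft_torque': array([-0.13391218,  0.47281212,  0.02097952]), 'width': -0.0008902789528878552}
```

View pics/w3.png

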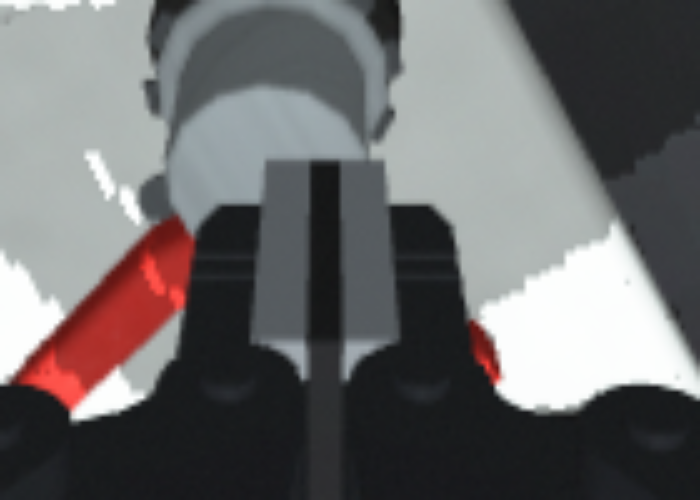

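View pics/sc3.png

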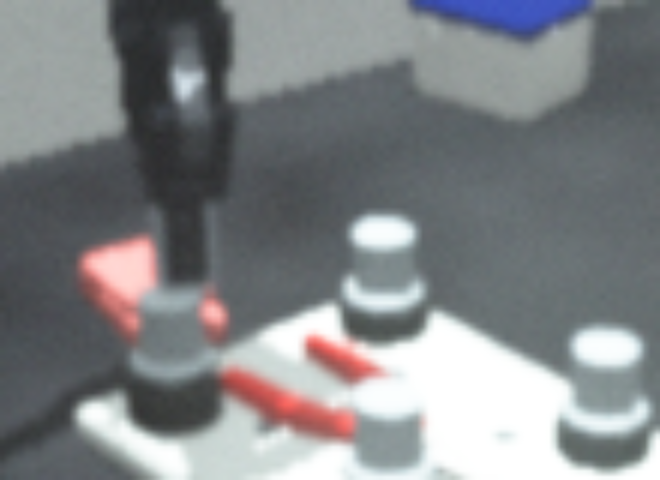

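```bash
python3 -m crank '[0,-8,0,0,0,0,1, -4,-2,-8,0,0,0,1, 0,0,0,0,0,0,1]'; python3 -m crank '[0,0,0,0,0,0,1]'
```

```text
clock: 3.08
eef_pos: [480.3, 193.9, 74.9]
orientation: [[0.927, 0.016, 0.376], [-0.376, 0.005, 0.927], [0.013, -1.0, 0.011]]
ft_force: [0.3, 0.2, 0.7]
width: 0.002
clock: 3.17
eef_pos: [480.7, 193.8, 75.5]
orientation: [[0.926, 0.018, 0.376], [-0.376, 0.006, 0.926], [0.015, -1.0, 0.012]]
ft_force: [-0.0, -0.8, 0.5]
width: 0.001
```

```bash
python3 -m crank '[0,0,0,-0.6,0,0.8,1, 0,4,0,0,0,0,1, 0,4,0,0,0,0,1]'; python3 -m crank '[0,4,0,0,0,0,1, 0,4,0,0,0,0,1]'
```

```text
clock: 3.42
eef_pos: [481.5, 193.7, 68.2]
orientation: [[0.926, 0.003, 0.377], [-0.377, 0.002, 0.926], [0.002, -1.0, 0.003]]
ft_force: [0.2, -0.0, 0.7]
width: 0.005
clock: 3.58
eef_pos: [481.9, 193.8, 60.0]
orientation: [[0.926, 0.002, 0.377], [-0.377, 0.002, 0.926], [0.001, -1.0, 0.002]]
ft_force: [-4.4, -1.2, 9.8]
width: -0.002
```

```bash
python3 -m crank '[0,3,0,0,0,0,1, 0,2,0,0,0,0,1]'; python3 -m crank '[0,2,0,0,0,0,1]'; python3 -m crank '[0,2,0,0,0,0,1]'
```

```text
clock: 3.75
eef_pos: [482.0, 193.8, 55.9]
orientation: [[0.926, -0.0, 0.376], [-0.376, 0.001, 0.926], [-0.001, -1.0, 0.0]]
ft_force: [-3.7, -1.5, 19.9]
width: 0.0
clock: 3.83
eef_pos: [482.1, 193.9, 55.8]
orientation: [[0.927, -0.003, 0.376], [-0.376, -0.0, 0.927], [-0.002, -1.0, -0.001]]
ft_force: [-8.6, -3.2, 25.9]
width: 0.003
clock: 3.92
eef_pos: [482.1, 193.8, 55.9]
orientation: [[0.927, -0.005, 0.376], [-0.376, -0.001, 0.927], [-0.004, -1.0, -0.003]]
ft_force: [-7.4, -2.4, 18.0]
width: 0.001
```

```bash
python3 -m crank '[0,-20,0,0,0,0,1, 0,-25,0,0,0,0,1, 13,0,-26,0,0,0,1, 13,0,-26,0,0,0,1, 13,0,-26,0,0,0,1, 13,0,-26,0,0,0,1, 0,0,0,0,0,0,1, 0,0,0,0,0,0,1]'
```

```text
clock: 4.58
eef_pos: [491.8, 75.0, 100.5]
orientation: [[0.928, -0.007, 0.371], [-0.371, -0.002, 0.929], [-0.006, -1.0, -0.004]]
ft_force: [0.1, 1.3, -0.7]
width: -0.004
```

```bash
python3 -m crank '[0,8,3,0.25,0,-0.35,1, 0,8,0,0,0,0,1, 0,4,0,0,0,0,1, 0,0,0,0,0,0,1]'
python3 - <<'E'
from bench import telemetry,vision
import cv2
w=vision.capture("wrist")
cv2.imwrite("pics/w4.png",cv2.resize(w[200:300,190:330],None,fx=5,fy=5))
cv2.imwrite("pics/sc4.png",cv2.resize(vision.capture("scene")[150:270,180:330],None,fx=5,fy=5))
E
```

```text
clock: 4.92
eef_pos: [491.8, 80.3, 76.8]
orientation: [[0.929, -0.001, 0.37], [-0.37, 0.001, 0.929], [-0.002, -1.0, 0.001]]
ft_force: [-0.4, -0.5, 0.3]
width: 0.002
```

View pics/w4.png

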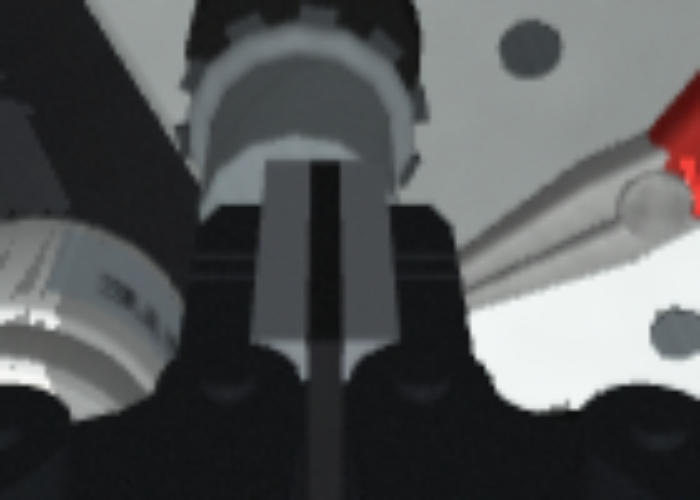

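View pics/sc4.png

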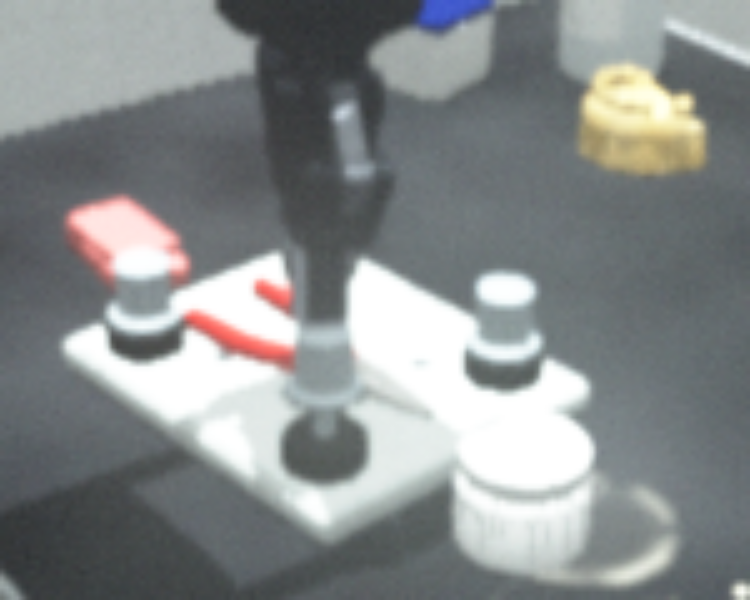

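```bash
python3 -m crank '[0,3,-2,0,0,0,1, 0,4,0,0,0,0,1]'; python3 -m crank '[0,4,0,0,0,0,1, 0,4,0,0,0,0,1]'; python3 -m crank '[0,4,0,0,0,0,1]'
```

```text
clock: 5.18
eef_pos: [492.4, 79.2, 72.0]
orientation: [[0.93, 0.001, 0.368], [-0.368, 0.001, 0.93], [0.0, -1.0, 0.001]]
ft_force: [-5.4, -1.8, 10.7]
width: -0.004
clock: 5.35
eef_pos: [492.4, 79.1, 66.4]
orientation: [[0.93, -0.001, 0.366], [-0.366, -0.0, 0.93], [-0.001, -1.0, -0.001]]
ft_force: [-5.2, -1.0, 9.9]
width: 0.002
clock: 5.43
eef_pos: [492.4, 79.1, 63.7]
orientation: [[0.931, -0.002, 0.366], [-0.366, -0.001, 0.931], [-0.002, -1.0, -0.001]]
ft_force: [-4.7, -1.4, 9.9]
width: -0.0
```

```bash
python3 -m crank '[0,4,0,0,0,0,1, 0,3,0,0,0,0,1]'; python3 -m crank '[0,3,0,0,0,0,1]';  python3 -m crank '[0,2,0,0,0,0,1]'; python3 -m crank '[0,2,0,0,0,0,1]'
```

```text
clock: 5.6
eef_pos: [492.4, 79.1, 59.2]
orientation: [[0.931, -0.004, 0.365], [-0.365, -0.001, 0.931], [-0.003, -1.0, -0.003]]
ft_force: [-3.9, -0.7, 8.9]
width: -0.003
clock: 5.68
eef_pos: [492.4, 79.1, 57.5]
orientation: [[0.931, -0.005, 0.364], [-0.364, -0.002, 0.931], [-0.004, -1.0, -0.004]]
ft_force: [-3.3, -0.2, 9.9]
width: 0.001
clock: 5.77
eef_pos: [492.4, 79.1, 56.8]
orientation: [[0.931, -0.006, 0.364], [-0.364, -0.002, 0.931], [-0.005, -1.0, -0.004]]
ft_force: [-4.5, -0.9, 9.8]
width: 0.001
clock: 5.85
eef_pos: [492.4, 79.1, 56.0]
orientation: [[0.932, -0.007, 0.364], [-0.364, -0.002, 0.932], [-0.005, -1.0, -0.005]]
ft_force: [-3.6, -0.3, 9.1]
width: -0.003
```

```bash
python3 -m crank '[0,2,0,0,0,0,1]';  python3 -m crank '[0,2,0,0,0,0,1]'; python3 -m crank '[0,2,0,0,0,0,1]'
```

```text
clock: 5.93
eef_pos: [492.5, 79.1, 55.9]
orientation: [[0.932, -0.008, 0.363], [-0.363, -0.003, 0.932], [-0.006, -1.0, -0.006]]
ft_force: [-7.5, -0.5, 17.2]
width: 0.0
clock: 6.02
eef_pos: [492.5, 79.1, 56.0]
orientation: [[0.932, -0.01, 0.363], [-0.363, -0.003, 0.932], [-0.008, -1.0, -0.006]]
ft_force: [-6.4, -1.1, 14.0]
width: -0.001
clock: 6.1
eef_pos: [492.5, 79.2, 56.0]
orientation: [[0.932, -0.011, 0.362], [-0.362, -0.004, 0.932], [-0.009, -1.0, -0.007]]
ft_force: [-6.1, -0.6, 13.3]
width: -0.003
```

```bash
python3 -m crank '[0,-20,0,0.4,0,-0.6,1, 0,-25,0,0,0,0,1, 29,0,14,0,0,0,1, 29,0,14,0,0,0,1, 29,0,14,0,0,0,1, 0,0,0,0,0,0,1]'
python3 - <<'E'
from bench import telemetry,vision
import cv2
w=vision.capture("wrist")
cv2.imwrite("pics/w5.png",cv2.resize(w[150:300,130:380],None,fx=3,fy=3))
cv2.imwrite("pics/sc5.png",cv2.resize(vision.capture("scene")[150:270,180:330],None,fx=5,fy=5))
print(telemetry.get_obs()['eef_pos'])
E
```

```text
clock: 6.6
eef_pos: [590.1, 87.9, 104.6]
orientation: [[0.933, 0.004, 0.361], [-0.361, -0.001, 0.933], [0.004, -1.0, 0.0]]
ft_force: [0.8, -0.8, -0.3]
width: -0.001
[584.8953537   87.83107477 103.21439283]
```

View pics/w5.png

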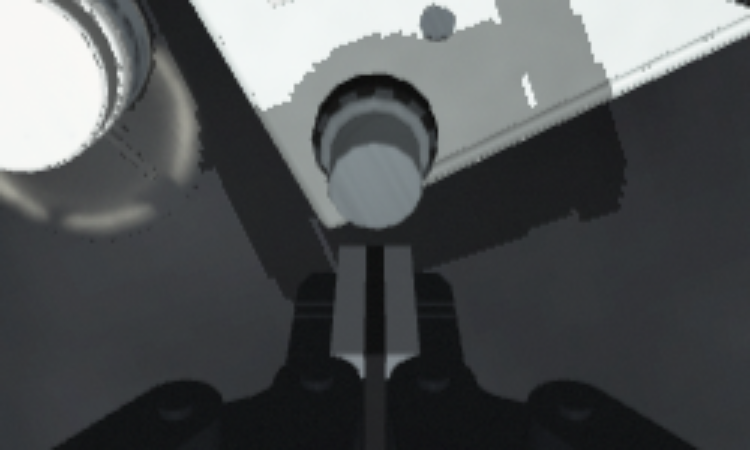

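View pics/sc5.png

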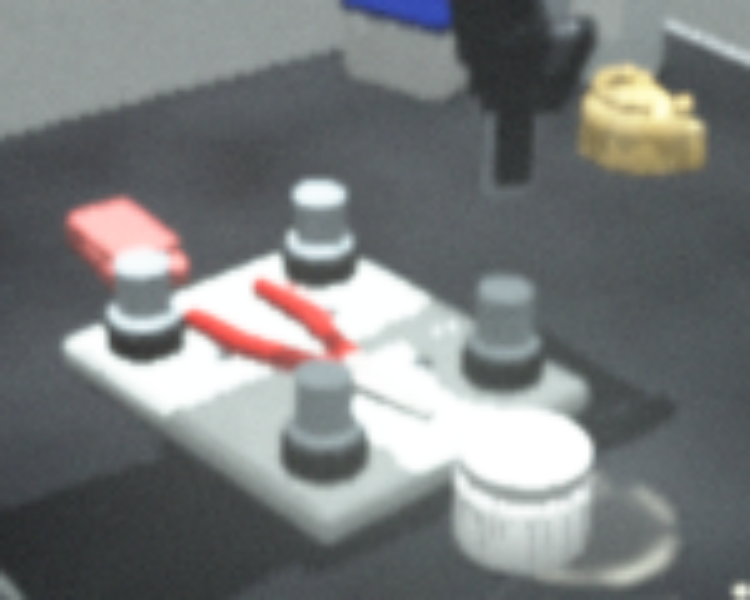

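```bash
python3 -m crank '[4,15,1,0,0,0,1, 0,12,0,0,0,0,1, 0,6,0,0,0,0,1, 0,4,0,0,0,0,1]'; python3 -m crank '[0,3,0,0,0,0,1]'; python3 -m crank '[0,3,0,0,0,0,1]'
```

```text
clock: 7.03
eef_pos: [584.8, 87.4, 64.3]
orientation: [[0.933, -0.008, 0.359], [-0.359, -0.002, 0.933], [-0.007, -1.0, -0.004]]
ft_force: [-0.4, 0.4, -0.4]
width: -0.001
clock: 7.12
eef_pos: [583.0, 87.4, 60.1]
orientation: [[0.933, -0.01, 0.359], [-0.359, -0.002, 0.933], [-0.009, -1.0, -0.005]]
ft_force: [1.0, 0.6, -0.7]
width: 0.003
clock: 7.2
eef_pos: [581.9, 87.5, 56.5]
orientation: [[0.933, -0.012, 0.359], [-0.359, -0.002, 0.933], [-0.01, -1.0, -0.006]]
ft_force: [-0.1, 0.2, 1.1]
width: -0.002
```

```bash
python3 -m crank '[4,1,0,0,0,-0.5,1]'; python3 -m crank '[0,3,0,0,0,0,1]';python3 -m crank '[0,3,0,0,0,0,1]'
```

```text
clock: 7.28
eef_pos: [583.1, 87.0, 56.0]
orientation: [[0.933, -0.01, 0.36], [-0.36, -0.003, 0.933], [-0.008, -1.0, -0.006]]
ft_force: [-13.2, 3.8, 19.0]
width: 0.003
clock: 7.37
eef_pos: [583.0, 87.2, 55.9]
orientation: [[0.933, -0.011, 0.359], [-0.36, -0.003, 0.933], [-0.01, -1.0, -0.007]]
ft_force: [-7.0, -1.8, 22.6]
width: -0.002
clock: 7.45
eef_pos: [583.1, 87.2, 56.0]
orientation: [[0.933, -0.012, 0.359], [-0.359, -0.004, 0.933], [-0.01, -1.0, -0.008]]
ft_force: [-7.0, -0.5, 14.9]
width: -0.002
```

```bash
python3 -m crank '[0,-20,0,0.4,0,-0.6,1, 0,-20,0,0,0,0,1, -12,0,27,0,0,0,1, -12,0,27,0,0,0,1, -12,0,27,0,0,0,1, -12,0,27,0,0,0,1, 0,0,0,0,0,0,1, 0,0,0,0,0,0,1]'
```

```text
clock: 8.12
eef_pos: [579.6, 208.8, 103.4]
orientation: [[0.932, 0.01, 0.362], [-0.362, 0.0, 0.932], [0.009, -1.0, 0.004]]
ft_force: [-0.1, -0.1, 0.0]
width: -0.0
```

```bash
python3 -m crank '[1,15,-5,-0.2,0,0.4,1, 0,12,0,0,0,0,1, 0,6,0,0,0,0,1, 0,3,0,0,0,0,1]'; python3 -m crank '[0,3,0,0,0,0,1]'; python3 -m crank '[0,2,0,0,0,0,1]'
```

```text
clock: 8.45
eef_pos: [579.3, 201.2, 64.8]
orientation: [[0.932, 0.003, 0.363], [-0.363, -0.001, 0.932], [0.003, -1.0, -0.0]]
ft_force: [-0.6, -0.1, -0.8]
width: -0.0
clock: 8.53
eef_pos: [578.5, 200.0, 60.1]
orientation: [[0.931, 0.0, 0.365], [-0.365, -0.002, 0.931], [0.001, -1.0, -0.002]]
ft_force: [-0.5, -0.7, -0.5]
width: 0.003
clock: 8.62
eef_pos: [577.8, 199.0, 56.7]
orientation: [[0.931, -0.002, 0.366], [-0.366, -0.002, 0.931], [-0.001, -1.0, -0.003]]
ft_force: [0.6, 0.2, 0.0]
width: -0.003
```

```bash
python3 -m crank '[0,2,0,0,0,0,1]'; python3 -m crank '[0,2,0,0,0,0,1]';python3 -m crank '[0,-20,0,0,0,0,1,0,-30,0,0,0,0,1,0,-30,0,0,0,0,1,0,-30,0,0,0,0,1,-30,-10,0,0,0,0,1,-30,0,0,0,0,0,1,0,0,0,0,0,0,1,0,0,0,0,0,0,1]'
python3 - <<'E'
from bench import telemetry,vision
import cv2
cv2.imwrite("pics/sc6.png",cv2.resize(vision.capture("scene")[150:270,180:330],None,fx=5,fy=5))
cv2.imwrite("pics/t6.png",cv2.resize(vision.capture("top")[155:240,175:335],None,fx=5,fy=5))
E
```

```text
clock: 8.7
eef_pos: [578.0, 198.8, 55.9]
orientation: [[0.93, -0.003, 0.367], [-0.367, -0.002, 0.93], [-0.002, -1.0, -0.003]]
ft_force: [-7.2, 1.3, 22.0]
width: -0.0
clock: 8.78
eef_pos: [578.0, 198.9, 56.0]
orientation: [[0.93, -0.005, 0.368], [-0.368, -0.001, 0.93], [-0.004, -1.0, -0.003]]
ft_force: [-7.4, -0.7, 14.2]
width: -0.001
clock: 9.45
eef_pos: [523.6, 219.8, 184.1]
orientation: [[0.928, -0.002, 0.372], [-0.372, 0.0, 0.928], [-0.001, -1.0, -0.0]]
ft_force: [-0.4, 0.4, 1.0]
width: 0.0
```

View pics/sc6.png

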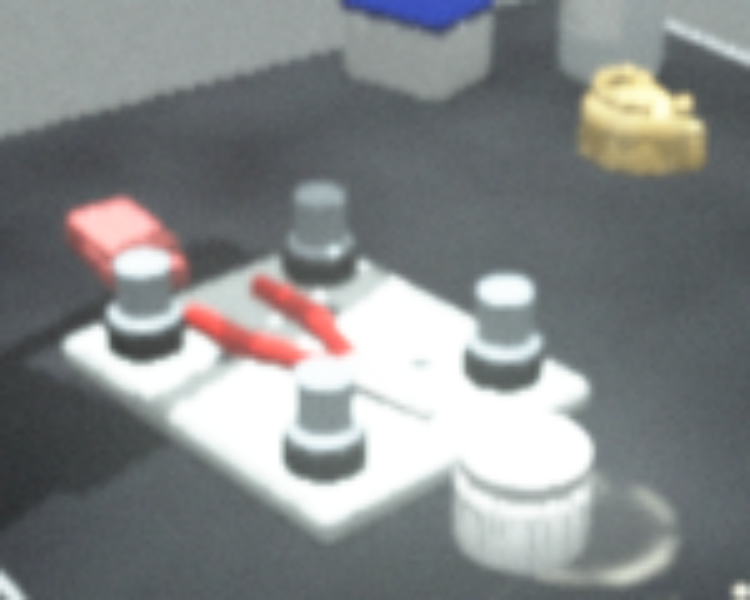

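View pics/t6.png

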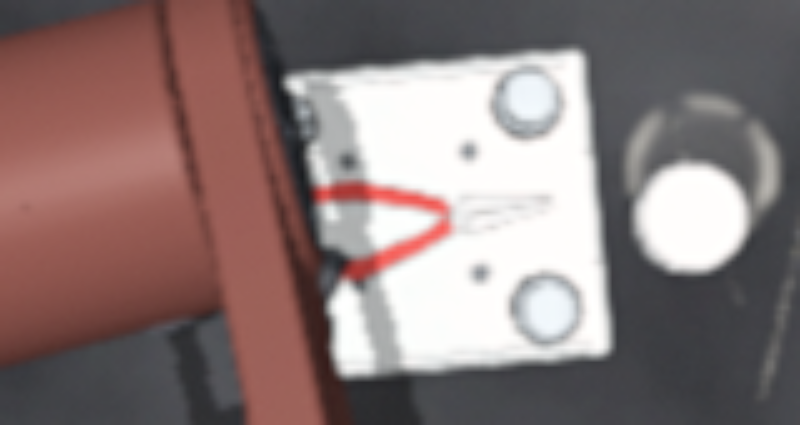

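All four caps sit down on their feet, and the pliers, jar and wax have not moved. The arm is clear and still.

```bash
python3 -c "
from bench import manip
print(manip.job_done())"
```

```text
the job is handed in; nothing more can be done
None
```

All four caps are home and the job is handed in at about 9.5 s of the 35 s allowed; `job_done` gives no verdict, so I can't confirm the official result.

- **Proud caps:** The two caps nearest the robot stood proud, with tops at about 67 mm and 73 mm. I pressed both down with the shut fingers until the tip height stopped changing at about 56 mm and the force rose above the sliding force. The peaks were about 26 N and 17 N.
- **Far caps:** The two far caps looked home in the pictures. I touched each one as a check, and both stopped hard at 56 mm with about 22 N and showed no travel.
- **Off-centre press:** On my first press of the near-left cap the tool had drifted about 9 mm off-centre. I saw it in the pictures, lifted, re-centred and pressed again.
- **Final pictures:** All four flanges sit tight on their feet. The pliers and the jar are where they started. The wax shows only in the side view, because the arm hid it from above, but it also looks unmoved. The arm was clear of everything at hand-in.

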